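# Lay a gauge case on its back on the inspection board

### The job

Three gauge cases stand on end in a row, their backs against the near edge of the raised inspection board. Tip the green one over onto its back on the board, so that it lies flat, lid up, ready to be opened, with its foot end still at the board's near edge and square to that edge: push high on its lid side and let the board's edge stop its foot; do not pick it up. Leave the blue and the grey case standing where they are.

Things in the scene. Friction and masses are not known exactly. Their poses are not given: they have to be found in the camera images.
- green_case: Plastic gauge case, green back shell, white lid with green label. It starts upright on the bench at the board's near edge, lid towards the robot, back 2 to 4 mm from the edge; the cases' order varies, they stand 140 mm apart centre to centre. 45 (its x) by 80 (its y) by 130 (its z) mm, 0.3 to 0.6 kg. Origin: centre of its foot end; z runs from foot to top end, x from lid to back (lid on the -x side).
- blue_case: A like gauge case with a blue back and blue label, standing in the same row; it stays standing. 45 (its x) by 80 (its y) by 130 (its z) mm, 0.3 to 0.6 kg. Origin: centre of its foot end; z runs from foot to top end, x from lid to back (lid on the -x side).
- grey_case: A like gauge case with a grey back and grey label, standing in the same row; it stays standing. 45 (its x) by 80 (its y) by 130 (its z) mm, 0.3 to 0.6 kg. Origin: centre of its foot end; z runs from foot to top end, x from lid to back (lid on the -x side).
- board: Fixed light grey slab, 240 (its x) by 460 (its y) by 12 mm, on the dark bench; its place and yaw vary. Origin: middle of its near edge (the stop, 12 mm high), at bench height; x points from there across the board, y along the edge, z up. Small gauges stand over 160 mm from that edge. A case tipped over the edge lies with its origin 12 mm outside the edge, 35 mm above the bench.
Not all that is in view belongs to the job. Of the things that look like the green_case, the smaller one is meant.

How it is judged (in metres and radians):
At the end, for the whole second after the job is handed in: The green case lies at rest with its back flat on the board (within 10 degrees), lid up, square to the near edge within 12 degrees, with the centre of its foot end within 30 mm of the place where tipping over the near edge puts it (12 mm outside the edge, measured across the edge) (angle between green_case's own x axis and vertical above 2.96 rad and angle between the z axis of green_case and the x axis of board, either way round below 0.21 rad and x of green_case in the frame of board between -0.042 and 0.018 m and y of green_case in the frame of board between -0.2 and 0.2 m and height (world z) of green_case between 0.025 and 0.045 m and linear speed of green_case below 0.02 m/s and angular speed of green_case below 0.1 rad/s); the robot touches nothing.
It fails at once if the green case is picked up off its support (centre of its foot end higher than 80 mm) (height (world z) of green_case above 0.08 m).
It fails at once if the blue case is tipped by more than 12 degrees or moved more than 15 mm (angle between blue_case's own z axis and vertical above 0.21 rad or distance of blue_case from where it was at the start of the episode above 0.015 m).
It fails at once if the grey case is tipped by more than 12 degrees or moved more than 15 mm (angle between grey_case's own z axis and vertical above 0.21 rad or distance of grey_case from where it was at the start of the episode above 0.015 m).
It also fails if it takes over 29 s, if anything falls off the work surface, if the arm or the gripper's body presses on something with over 40 N, if the wrist force passes 120 N, or if a joint passes its speed limit or range.

### The arm

A 6-joint arm with a two-finger parallel gripper is mounted at the origin on the work surface. World frame = base frame: x ahead of the robot, y to its left, z up, the work surface at z = 0. Lengths are in mm, angles in rad, forces in N, time in s.
With the tool pointing down it reaches from about 325 to 925 mm from the base axis. Payload 3.1 kg.
Tool frame: the origin (TCP) lies at the very end of the fingers, on their centre line; the grasp point (between the pads) lies bot.hold_point_z behind it (bot.hold_point_z is the distance from the TCP to the grasp point, in mm); z points along the fingers, y is the direction in which the jaws open and shut (so a half turn about z gives the same grasp; the last joint's range is limited). The gripper opens to 85 mm and grips with 20 to 120 N. Pads are 22 mm wide; open, the fingers measure 114 mm over their backs; the gripper's body (76 mm by 85 mm) begins 54 mm behind the grasp point. The pads swing forward as they close: fully open they stand 13 mm farther back than shut.
Start: joints at [1.043, 0.217, 1.613, -0, 1.311, -0.112], TCP at [252.434, 571.766, 199.7] pointing down, gripper open.
Joint ranges: [-2.75, 2.75], [-0.78, 2.1], [0.31, 2.55], [-1.13, 4.27], [0.13, 2.63], [-2.58, 2.58]. Speed limits (rad/s): [2.79, 2.79, 3.14, 3.14, 3.14, 3.14].

### API

Orientations are given as a unit quaternion [x, y, z, w].
In Python, from cell import bot gives the robot as it stands.
- The arm moves only by the tool send_rows, never from a script. Its argument "rows" is a list of rows, each a list of 7 numbers: the turn, a rotation vector about the tool's x, y, z in degrees, then the shift along the tool's x, y, z in cm, then the closure, from 0 (fully open) to 1 (shut). A call has 1 to 20 rows; each row is the pose to reach, as a shift and turn from the pose measured when the call began, along the tool's axes at that moment; what a row does not reach only later rows make up. A row lasts 1/12 s, in which the tool goes at most 41.7 mm and 7.16 degrees, less where a joint would pass 70% of its speed; a pose out of reach is approached as far as the arm can. A call with a gripper value outside its range is refused whole. The fingers move at their own pace and stop on an object; "squeeze" is the grip in N (left out, the last holds). Time passes only in rows, so rows that repeat a pose let the fingers close. It gives the time, the measured TCP pose, the force and the opening at its end, in the units of the state.
- bot.get_state(): the state, without advancing time (a new reading comes with each control period).
- bot.capture(name): name is "side" or "top" or "wrist"; returns a dict with "image" (420x560x3 uint8, red, green, blue), "range_z" (420x560 float32, mm along the optical axis (not along the pixel's ray), 0 where there is no reading), "mtx" (3x3 intrinsics, pixels), "rvec" (rotation vector, rad) and "tvec" (3), from world to camera coordinates, as OpenCV has them; the wrist camera has in their place "mount" (4x4, takes a point from camera to tool coordinates, whose origin is the TCP and whose axes are the flange's). Camera axes: x right, y down, z forward; pixel columns grow to the right and rows downward; lengths in mm; the calibration is good to about 2 mm. The wrist camera is an equidistant fisheye: a pixel r from the principal point sees the ray r / f radians off the axis. A picture is of the moment at which its call begins: read the wrist's pose just before it.
- bot.hand_in(): hands the job in, once; it reports no verdict.
Trained networks look in the newest picture that a camera, given by its name, has taken for a name from the list of things; names that differ only in an ending like _2 or _b are one class to them, and where a whole thing is asked for, a point or a joint stands for the part that bears it (a point fixed in the world has none). Each returns a list of dicts, best first, with "conf" (0 to 1); they miss things now and then, are a little off and sometimes report something else, mostly with a low value. They report only what shows in the picture. A call takes as long as a camera call. They do not tell look-alikes from the thing itself.
- bot.recognise(camera, target): "bbox" ([left, top, width, height] in pixels, round what is visible of it).
- bot.landmark_of(camera, target): "uv" ([column, row] in pixels: a listed point, or the origin of a listed thing).
The state is a dict: "time": time; "q": joint angles; "dq": joint speeds; "effort": joint torques, N m; "eef_pos": TCP position; "orientation": TCP orientation; "wrist_force": force on the tool from outside, world axes, zero at the start; "ft_torque": the same for the moment, N m; "finger_gap": finger opening in mm.
Only numpy, scipy, OpenCV 4.12 (cv2) and the standard library are available. Lean on these libraries where they do the work, as an engineer would, in place of code of your own. Each camera call takes 0.05 s, during which the arm holds its last target.

## Working session

There is one attempt and no reset: what is moved stays moved. The work goes in short steps, Python scripts to look and compute and a tool call to move; the robot and the scene stay as the last step left them, time stands still between calls to the robot, and variables do not carry over. Pictures are saved under pics/ and viewed, and the job is handed in when it is done.

Besides the shell and the picture viewer there is one more tool, called as name(argument=value, ...), one argument or row to a line, values as JSON. send_rows: Moves the arm, as the interface text tells. Its arguments: {"type":"object","properties":{"rows":{"type":"array"},"squeeze":{"type":"number"}},"required":["rows"]}

```bash
mkdir -p pics; ls; cat > h.py <<'E'
import numpy as np,cv2
from cell import bot
from scipy.spatial.transform import Rotation as R
def cam(n):
    c=bot.capture(n); np.savez(f'/tmp/{n}.npz',**c); return c
def load(n): return dict(np.load(f'/tmp/{n}.npz'))
def save(c,f): cv2.imwrite('pics/'+f,c['image'][:,:,::-1])
def pts(c):
    z=c['range_z']; v,u=np.indices(z.shape); K=c['mtx']
    P=np.stack([(u-K[0,2])/K[0,0]*z,(v-K[1,2])/K[1,1]*z,z],-1)
    Rm=cv2.Rodrigues(c['rvec'])[0]
    W=(P-c['tvec'].reshape(3))@Rm
    W[z==0]=np.nan
    return W
E
python3 - <<'E'
from h import *
print(bot.get_state(), bot.hold_point_z)
for n in ('top','side'):
    c=cam(n); save(c,n+'0.png')
    for t in ('green_case','blue_case','grey_case','board'):
        print(n,t,bot.recognise(n,t),bot.landmark_of(n,t))
E
```

```text
pics
{'time': 0.0, 'q': array([ 1.04278791e+00,  2.17774847e-01,  1.61495642e+00,  2.63651385e-06,
        1.31130088e+00, -1.12195977e-01]), 'dq': array([ 0.00055702,  0.00099333, -0.00080386, -0.00087548,  0.00035956,
       -0.00027476]), 'effort': array([-1.97335692e-03, -3.96872199e+01, -3.03840709e+01, -2.42224396e-04,
        9.77604504e-03, -3.68774067e-06]), 'eef_pos': array([251.97566793, 570.96569745, 198.34390231]), 'orientation': array([ 2.06411842e-01,  9.78464442e-01, -1.15738538e-03, -3.85018398e-04]), 'wrist_force': array([-0.82343011,  0.35367237,  0.31665641]), 'ft_torque': array([-0.0019712 ,  0.03848241, -0.00983345]), 'finger_gap': 85.6644022296956} 18.700000000000003
top green_case [{'bbox': [266.2, 148.1, 58.4, 42.3], 'conf': 0.82}, {'bbox': [318.1, 223.9, 84.9, 92.0], 'conf': 0.68}] [{'uv': [290.6, 177.5], 'conf': 0.84}, {'uv': [298.2, 162.6], 'conf': 0.74}, {'uv': [346.9, 265.4], 'conf': 0.6}]
top blue_case [{'bbox': [174.1, 137.4, 59.5, 46.1], 'conf': 0.69}] [{'uv': [213.0, 168.1], 'conf': 0.97}]
top grey_case [{'bbox': [354.1, 154.0, 71.2, 44.4], 'conf': 0.82}] [{'uv': [375.6, 181.1], 'conf': 0.85}]
top board [{'bbox': [161.4, 10.4, 279.8, 162.5], 'conf': 0.6}] [{'uv': [298.3, 165.0], 'conf': 0.76}]
side green_case [{'bbox': [236.1, 159.3, 35.1, 67.0], 'conf': 0.65}] [{'uv': [255.7, 232.1], 'conf': 0.78}, {'uv': [316.2, 187.2], 'conf': 0.7}]
side blue_case [{'bbox': [243.2, 222.1, 38.3, 96.1], 'conf': 0.67}] []
side grey_case [{'bbox': [229.8, 118.6, 31.9, 50.2], 'conf': 0.68}] []
side board [{'bbox': [76.4, 147.1, 178.2, 232.9], 'conf': 0.61}] [{'uv': [238.3, 230.5], 'conf': 0.65}]
```

```bash
sleep 1
```

```text
(no output)
```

View pics/top0.png

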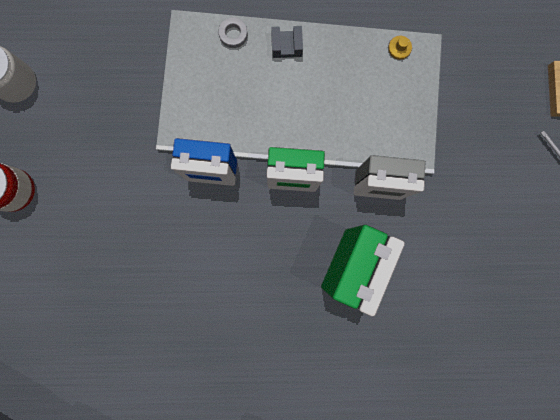

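View pics/side0.png

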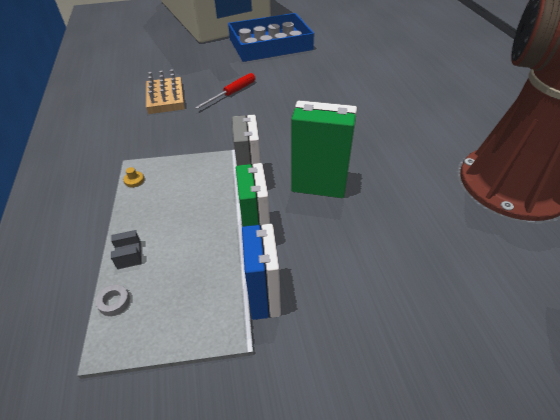

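```bash
python3 - <<'E'
from h import *
c=load('top'); W=pts(c)
for name,(l,t,w,h) in dict(green=(260,140,70,60),other=(310,215,100,105),blue=(168,130,70,60),grey=(348,146,80,60)).items():
    P=W[t:t+h,l:l+w].reshape(-1,3); P=P[np.isfinite(P[:,0])]
    zs=P[:,2]; zt=np.percentile(zs,97); T=P[(zs>zt-8)]
    r=cv2.minAreaRect(T[:,:2].astype(np.float32)); print(name,zt,len(T),T[:,:2].mean(0),r)
# board
B=W.reshape(-1,3); m=(B[:,2]>8)&(B[:,2]<16)
Bm=B[m]; r=cv2.minAreaRect(Bm[:,:2].astype(np.float32)); print(m.sum(),r, cv2.boxPoints(r))
cv2.imwrite('pics/crop.png',cv2.resize(c['image'][120:330,150:440,::-1],None,fx=2.7,fy=2.7,interpolation=cv2.INTER_CUBIC))
mm=((W[:,:,2]>8)&(W[:,:,2]<16)).astype(np.uint8)*255; cv2.imwrite('pics/bm.png',mm)
E
```

```text
green 131.67200872095236 1785 [531.54557643   6.8607384 ] ((532.1796875, 6.7208404541015625), (79.86116027832031, 45.195777893066406), 85.66456604003906)
other 174.52231845067146 3740 [385.69281253 -84.41298094] ((385.741455078125, -85.55400085449219), (60.47503662109375, 106.36107635498047), 65.8423080444336)
blue 131.63578832194077 1806 [543.16920063 139.87831927] ((543.7603149414062, 140.39529418945312), (80.28144836425781, 45.13426208496094), 83.83048248291016)
grey 131.63693429988376 1780 [ 518.46874893 -134.98044724] ((519.0504150390625, -135.75233459472656), (80.25035858154297, 45.36697769165039), 84.17744445800781)
34729 ((578.743408203125, 25.78076171875), (928.2509155273438, 442.2359924316406), 84.80235290527344) [[ 316.4887  -416.40482]
 [ 756.9063  -456.46774]
 [ 840.9981   467.96634]
 [ 400.5805   508.02927]]
```

View pics/crop.png

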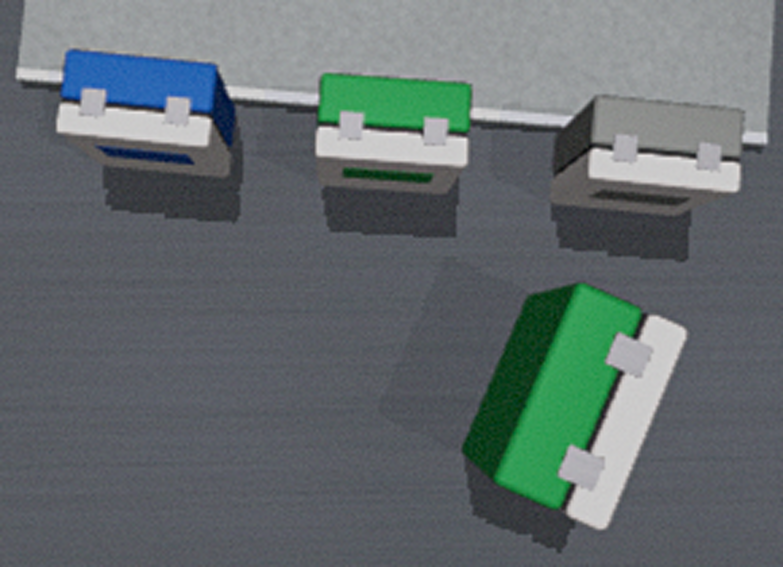

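View pics/bm.png

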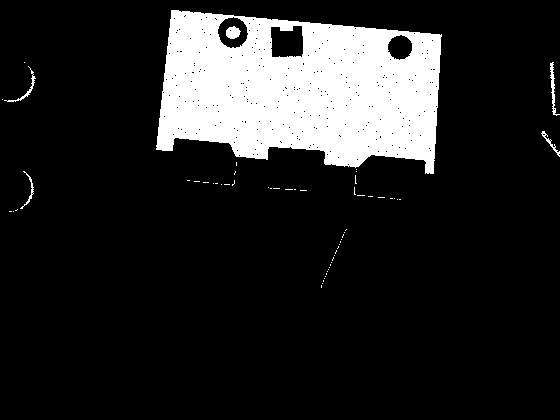

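The target is the small green case in the row, at top-view pixel (296,170): its top is 80×45 mm and 131 mm high. The look-alike at (362,270) measures 106×60 mm and 174 mm high, so it isn't the one meant. The enlarged crop confirms this. Next I'll work out the approach.

```bash
cat > plan.py <<'E'
from h import *
s=bot.get_state(); p=s['eef_pos']; Rt=R.from_quat(s['orientation'])
psi=np.deg2rad(-5.1)  # board yaw
bx=np.array([np.cos(psi),np.sin(psi),0]); by=np.array([-np.sin(psi),np.cos(psi),0])
E
python3 - <<'E'
from plan import *
W=pts(load('top'))
m=((W[:,:,2]>8)&(W[:,:,2]<16)).astype(np.uint8)
# near edge: lowest mask pixel per column in free columns
E=[]
for u in list(range(160,170))+list(range(240,262))+list(range(332,350)):
    v=np.where(m[:177,u])[0].max(); E.append(W[v,u,:2])
E=np.array(E); f=np.polyfit(E[:,1],E[:,0],1); print('edge x=%.4f*y+%.1f'%tuple(f),'yaw',-np.degrees(np.arctan(f[0])), 'res',np.std(E[:,0]-np.polyval(f,E[:,1])))
c0=np.array([532,7,0.])
print('edge at green',np.polyval(f,7)-532)
# obstacles on the path
P=W.reshape(-1,3);P=P[np.isfinite(P[:,0])]
k=P[(P[:,2]>60)&(P[:,1]>150)]; print('tall left:',k.min(0) if len(k) else None,k.max(0) if len(k) else None)
# lid face of green
for name,d in (('pre',-22.5-11-35),('end',-22.5-11+55)):
    t=c0+bx*d; t[2]=105
    for z in (200,105):
        t[2]=z; print(name,t,'tool shift cm',Rt.inv().apply(t-p)/10)
Rg=R.from_matrix(np.column_stack([-bx,by,[0,0,-1]])); print('turn',np.degrees((Rt.inv()*Rg).as_rotvec()))
print('bx in goal tool',Rg.inv().apply(bx))
E
```

```text
edge x=0.0901*y+556.6 yaw -5.146283929759743 res 0.4829628548300465
edge at green 25.259312271823205
tall left: [479.72814888 150.06113883  60.02141476] [725.47799955 460.51788771 133.96372875]
pre [463.77118702  13.08925934 200.        ] tool shift cm [-4.19005071e+01 -4.25727662e+01 -2.80626070e-02]
pre [463.77118702  13.08925934 105.        ] tool shift cm [-41.90057397 -42.57320317   9.47193738]
end [553.41488291   5.08877262 200.        ] tool shift cm [-5.04242727e+01 -3.96839221e+01 -2.79897320e-02]
end [553.41488291   5.08877262 105.        ] tool shift cm [-50.42433956 -39.68435908   9.47201026]
turn [ 2.67767916e-03  3.08735334e-05 -1.87223634e+01]
bx in goal tool [-1.00000000e+00 -1.08179084e-17  0.00000000e+00]
```

send_rows(
  rows=[
    [0, 0, -18.7, -41.9, -42.6, 0, 0.5],
    [0, 0, -18.7, -41.9, -42.6, 0, 0.5],
    [0, 0, -18.7, -41.9, -42.6, 0, 0.5],
    [0, 0, -18.7, -41.9, -42.6, 0, 0.5],
    [0, 0, -18.7, -41.9, -42.6, 0, 0.5],
    [0, 0, -18.7, -41.9, -42.6, 0, 0.5],
    [0, 0, -18.7, -41.9, -42.6, 0, 0.5],
    [0, 0, -18.7, -41.9, -42.6, 0, 0.5],
    [0, 0, -18.7, -41.9, -42.6, 0, 0.5],
    [0, 0, -18.7, -41.9, -42.6, 0, 0.5],
    [0, 0, -18.7, -41.9, -42.6, 0, 0.5],
    [0, 0, -18.7, -41.9, -42.6, 0, 0.5],
    [0, 0, -18.7, -41.9, -42.6, 0, 0.5],
    [0, 0, -18.7, -41.9, -42.6, 0, 0.5],
    [0, 0, -18.7, -41.9, -42.6, 0, 0.5],
    [0, 0, -18.7, -41.9, -42.6, 0, 0.5],
    [0, 0, -18.7, -41.9, -42.6, 0, 0.5],
    [0, 0, -18.7, -41.9, -42.6, 0, 0.5],
    [0, 0, -18.7, -41.9, -42.6, 0, 0.5],
    [0, 0, -18.7, -41.9, -42.6, 0, 0.5],
  ],
)

```text
time: 2.57
eef_pos: [463.2, 14.1, 199.6]
orientation: [0.044, 0.999, 0.0, -0.0]
wrist_force: [-1.0, 0.3, -0.1]
finger_gap: 42.6
```

send_rows(
  rows=[
    [0, 0, 0, 0, 0.1, 3, 0.5],
    [0, 0, 0, 0, 0.1, 6, 0.5],
    [0, 0, 0, 0, 0.1, 8, 0.5],
    [0, 0, 0, 0, 0.1, 9.4, 0.5],
    [0, 0, 0, 0, 0.1, 9.4, 0.5],
    [0, 0, 0, 0, 0.1, 9.4, 0.5],
  ],
)

```text
time: 3.07
eef_pos: [462.4, 16.1, 105.0]
orientation: [0.043, 0.999, 0.0, -0.001]
wrist_force: [-0.3, -0.1, 1.2]
finger_gap: 42.7
```

```bash
python3 - <<'E'
from plan import *
print(p,s['wrist_force'],np.degrees(Rt.as_rotvec()))
a=cam('top');b=cam('side')
cv2.imwrite('pics/pre.png',cv2.resize(np.hstack([a['image'][100:330,150:440],b['image'][90:320,150:400]])[:,:,::-1],None,fx=1.45,fy=1.45))
E
```

```text
[462.35798754  16.07706904 105.04105735] [-0.26197306 -0.13030424  1.17142056] [-7.70192823e+00 -1.79704994e+02 -4.80732258e-02]
```

View pics/pre.png

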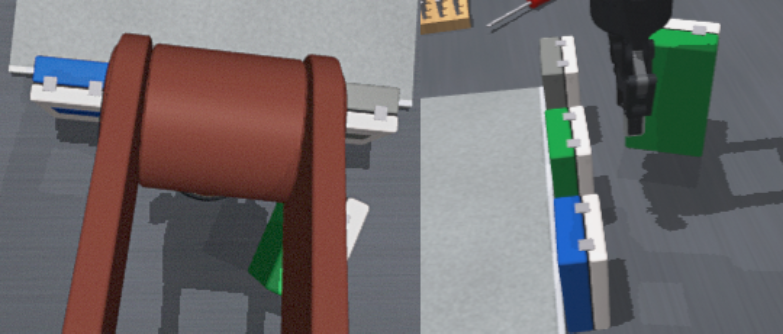

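send_rows(
  rows=[
    [0, 0, 0, -1, -0.3, 0, 0.5],
    [0, 0, 0, -2, -0.3, 0, 0.5],
    [0, 0, 0, -2.7, -0.3, 0, 0.5],
    [0, 0, 0, -3.2, -0.3, 0, 0.5],
    [0, 0, 0, -3.6, -0.3, 0, 0.5],
    [0, 0, 0, -4, -0.3, 0, 0.5],
    [0, 0, 0, -4.4, -0.3, 0, 0.5],
    [0, 0, 0, -4.8, -0.3, 0, 0.5],
    [0, 0, 0, -5.2, -0.3, 0, 0.5],
    [0, 0, 0, -5.6, -0.3, 0, 0.5],
  ],
)

```text
time: 4.0
eef_pos: [520.1, 7.7, 107.0]
orientation: [0.043, 0.999, 0.0, 0.001]
wrist_force: [0.7, 0.1, 0.3]
finger_gap: 42.8
```

```bash
python3 - <<'E'
from plan import *
print(p,s['wrist_force'],s['ft_torque'])
b=cam('side')
cv2.imwrite('pics/push1.png',cv2.resize(b['image'][90:320,150:400][:,:,::-1],None,fx=2.5,fy=2.5))
E
```

```text
[520.14461501   7.71708254 107.00184434] [0.65016771 0.08166239 0.31122201] [-0.0147105  -0.07789955 -0.00522449]
```

View pics/push1.png

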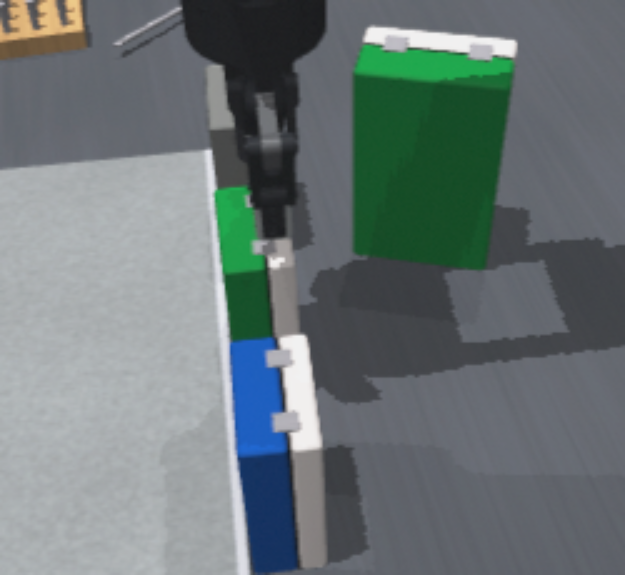

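send_rows(
  rows=[
    [0, 0, 0, -0.4, 0, 0, 0.5],
    [0, 0, 0, -0.8, 0, 0, 0.5],
    [0, 0, 0, -1.2, 0, 0, 0.5],
    [0, 0, 0, -1.6, 0, 0, 0.5],
    [0, 0, 0, -1.9, 0, 0, 0.5],
    [0, 0, 0, -2.2, 0, 0, 0.5],
    [0, 0, 0, -2.5, 0, 0, 0.5],
    [0, 0, 0, -2.8, 0, 0, 0.5],
    [0, 0, 0, -3.1, 0, 0, 0.5],
    [0, 0, 0, -3.1, 0, 0, 0.5],
    [0, 0, 0, -3.1, 0, 0, 0.5],
    [0, 0, 0, -3.1, 0, 0, 0.5],
  ],
)

```text
time: 5.05
eef_pos: [551.8, 5.0, 107.3]
orientation: [0.043, 0.999, 0.0, 0.001]
wrist_force: [-0.2, 1.2, 0.4]
finger_gap: 42.3
```

```bash
python3 - <<'E'
from plan import *
print(p,s['wrist_force'],s['ft_torque'])
b=cam('side')
cv2.imwrite('pics/push2.png',cv2.resize(b['image'][90:320,150:400][:,:,::-1],None,fx=2.5,fy=2.5))
E
```

```text
[551.79316562   4.95551163 107.27341333] [-0.23601389  1.1602094   0.38948043] [ 0.04612233  0.02152335 -0.00220125]
```

View pics/push2.png

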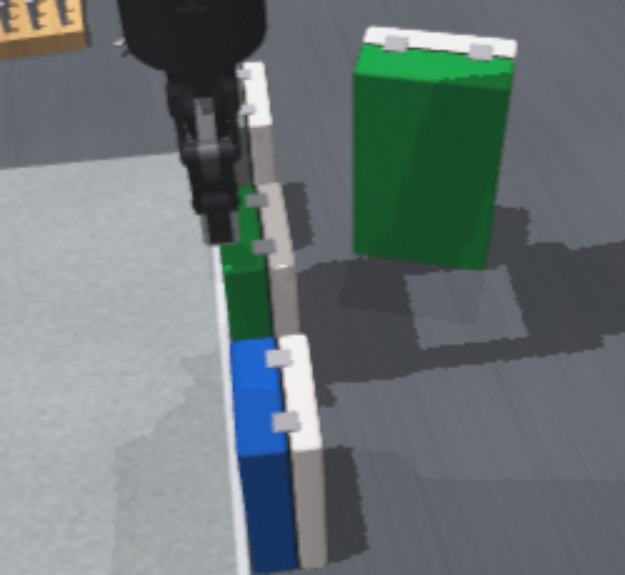

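```bash
python3 - <<'E'
from plan import *
b=load('side')
pr=lambda P: cv2.projectPoints(np.array(P,float).reshape(-1,3),b['rvec'],b['tvec'],b['mtx'],None)[0].reshape(-1,2)
q=pr([p,p+[0,0,30],p+by*21,p-by*21,[532,7,131],[510,7,131]])
print(q, (q-[150,90])*2.5)
W=pts(b)
# points on green case region top and the gripper
l=W[160:245,230:275].reshape(-1,3)
im=b['image'][160:245,230:275].reshape(-1,3).astype(int)
g=(im[:,1]>im[:,0]+40)&(im[:,1]>im[:,2]+30); G=l[g]; print('green',np.nanmin(G,0),np.nanmax(G,0),np.nanpercentile(G[:,2],95))
k=(im.max(1)<60); D=l[k]; D=D[np.isfinite(D[:,0])&(D[:,2]>90)]; print('gripper',D.min(0),D.max(0), D[D[:,2].argmin()])
w=cam('wrist'); save(w,'w1.png')
E
```

```text
[[239.43727479 191.27953274]
 [237.59888948 177.46918467]
 [240.26556329 200.44642397]
 [238.6446295  182.50711439]
 [250.59106535 179.27001552]
 [264.2857133  177.02848998]] [[223.59318699 253.19883186]
 [218.99722369 218.67296167]
 [225.66390823 276.11605992]
 [221.61157374 231.26778596]
 [251.47766337 223.17503879]
 [285.71428326 217.57122495]]
green [525.58516519 -33.4742666   68.19705943] [556.20957557  59.06237522 193.27936783] 130.85359206784074
gripper [525.82744719  -7.16743141  91.33734559] [564.66308883 132.77535101 224.48803172] [529.49197808  44.39911613  91.33734559]
```

View pics/w1.png

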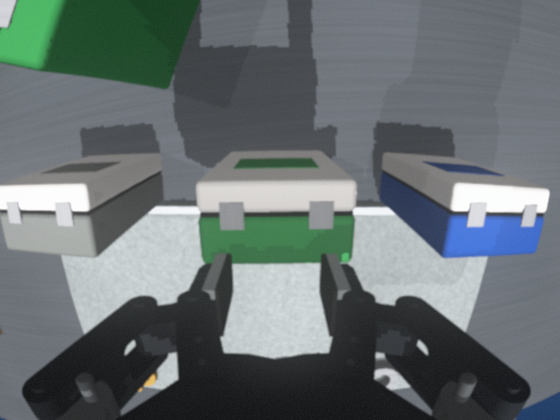

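```bash
python3 - <<'E'
from plan import *
b=load('side');W=pts(b)
for v in range(176,196,1):
    print(v,[tuple(int(x) if np.isfinite(x) else -1 for x in W[v,u]) for u in range(230,246,3)], b['image'][v,238])
w=load('wrist'); print(w['mount'],w['mtx'])
E
```

```text
176 [(563, 30, 165), (560, 38, 171), (555, 35, 167), (551, 38, 169), (547, 40, 170), (539, -2, 131)] [32 34 37]
177 [(564, 31, 163), (560, 38, 169), (555, 38, 168), (551, 40, 169), (547, 40, 168), (542, 31, 159)] [30 33 36]
178 [(564, 30, 161), (560, 40, 169), (556, 38, 166), (551, 39, 166), (547, 40, 166), (542, 31, 157)] [29 31 31]
179 [(559, -134, 12), (560, 37, 165), (556, 38, 164), (552, 38, 163), (547, 38, 163), (542, 33, 157)] [33 34 37]
180 [(559, -131, 12), (560, 38, 164), (556, 39, 164), (552, 39, 163), (547, 39, 161), (543, 33, 155)] [32 33 35]
181 [(559, -128, 11), (561, 37, 161), (556, 36, 159), (552, 39, 160), (548, 40, 160), (543, 33, 153)] [31 33 34]
182 [(560, -125, 11), (560, 31, 153), (556, 38, 158), (552, 39, 158), (548, 40, 158), (543, 32, 150)] [34 35 38]
183 [(560, -123, 10), (561, 31, 151), (557, 38, 157), (552, 36, 154), (548, 40, 157), (543, 32, 148)] [36 37 40]
184 [(560, -120, 11), (561, 31, 149), (557, 38, 155), (552, 36, 152), (548, 39, 154), (543, 33, 147)] [33 33 36]
185 [(561, -117, 11), (561, 30, 146), (557, 39, 154), (553, 39, 152), (548, 38, 151), 
[... 876 characters left out ...]
3, -89, 13), (554, 33, 131), (549, 33, 129), (545, 34, 130)] [104 129 117]
194 [(564, -90, 12), (559, -90, 11), (553, -86, 14), (554, 33, 129), (550, 36, 130), (545, 36, 130)] [109 134 119]
195 [(565, -89, 11), (559, -88, 10), (553, -85, 12), (554, 35, 129), (550, 38, 130), (546, 38, 129)] [150 165 161]
[[ 1.15650881e-03 -9.58154957e-01 -2.86247690e-01  7.46425524e+01]
 [ 9.99999014e-01  1.33598065e-03 -4.31684945e-04  6.59648890e-02]
 [ 7.96042446e-04 -2.86246909e-01  9.58155558e-01 -1.74362288e+02]
 [ 0.00000000e+00  0.00000000e+00  0.00000000e+00  1.00000000e+00]] [[325.1922621    0.         275.85592334]
 [  0.         325.1922621  209.51975946]
 [  0.           0.           1.        ]]
```

```bash
cat >> h.py <<'E'
def wpts(c):  # tool coords
    K=c['mtx']; z=c['range_z']; v,u=np.indices(z.shape)
    x=(u-K[0,2])/K[0,0]; y=(v-K[1,2])/K[1,1]; r=np.hypot(x,y); t=np.where(r>0,np.tan(r)/np.maximum(r,1e-9),1)
    P=np.stack([x*t*z,y*t*z,z],-1); M=c['mount']; P=P@M[:3,:3].T+M[:3,3]; P[z==0]=np.nan; return P
E
python3 - <<'E'
from plan import *
w=load('wrist'); T=wpts(w); W=Rt.apply(T.reshape(-1,3)).reshape(T.shape)+p
for n,u,v in [('tipL',222,260),('tipL2',218,275),('tipR',332,262),('tipR',338,275),('top green',277,235),('lid top',277,197),('blue top',460,225),('grey top',50,225),('board',277,300),('bench',250,130)]:
    print(n,T[v,u].round(1),W[v,u].round(1),w['image'][v,u])
E
```

```text
tipL [ 12.7 -23.8 -45.1] [536.9 -17.7 152.3] [94 99 98]
tipL2 [ 12.8 -23.2 -59.6] [536.7 -17.1 166.8] [90 93 93]
tipR [ 12.6  24.6 -46.9] [541.1  30.6 154.1] [94 98 98]
tipR [ 13.   25.  -59.9] [540.7  31.  167.2] [95 97 99]
top green [ 16.1   0.6 -22.9] [535.6   7.  130.1] [ 68 128  81]
lid top [ 35.6   0.5 -22.8] [516.2   8.6 129.9] [218 216 214]
blue top [ 20.6 102.1 -23.1] [539.9 108.4 130.3] [ 78 123 222]
grey top [  19.5 -134.4  -22.7] [ 520.6 -127.2  129.9] [174 181 178]
board [-97.7   1.2  95.4] [649.4  -2.3  12.2] [202 209 210]
bench [ 61.9 -22.3 106.2] [488.4 -11.9   0.8] [76 80 83]
```

The fingers passed over the top of the case without moving it. Half open, the tips measure about 33 mm behind the TCP. I'll go back and approach again lower.

send_rows(
  rows=[
    [0, 0, 0, 0, 0, -2, 0.5],
    [0, 0, 0, 2, 0, -3, 0.5],
    [0, 0, 0, 5, 0, -3, 0.5],
    [0, 0, 0, 8.5, 0.1, -2, 0.5],
    [0, 0, 0, 8.5, 0.1, -1, 0.5],
    [0, 0, 0, 8.5, 0.1, 1, 0.5],
    [0, 0, 0, 8.5, 0.1, 3, 0.5],
    [0, 0, 0, 8.5, 0.1, 3, 0.5],
    [0, 0, 0, 8.5, 0.1, 3, 0.5],
  ],
)

```text
time: 5.9
eef_pos: [465.7, 13.5, 76.0]
orientation: [0.043, 0.999, 0.0, -0.0]
wrist_force: [-0.8, -0.5, -0.8]
finger_gap: 42.7
```

```bash
python3 - <<'E'
from plan import *
print(p,s['wrist_force'])
b=cam('side'); W=pts(b)
cv2.imwrite('pics/pre2.png',cv2.resize(b['image'][90:320,150:400][:,:,::-1],None,fx=2.5,fy=2.5))
d=np.linalg.norm(W[:,:,:2]-p[:2],axis=2); m=(d<45)&(W[:,:,2]>60)&(W[:,:,0]<p[0]+25)&(b['image'].max(2)<75)
for v in np.where(m.any(1))[0][::-1][:14]:
    print(v,W[v][m[v]].mean(0).round(),m[v].sum(), W[v][m[v]][:,0].min().round(),W[v][m[v]][:,0].max().round())
E
```

```text
[465.74729681  13.47871876  75.98579186] [-0.76044384 -0.53694467 -0.75968239]
196 [470.  43. 114.] 7 465.0 475.0
195 [469.  46. 119.] 10 462.0 475.0
194 [469.  47. 122.] 10 462.0 475.0
193 [469.  46. 123.] 10 462.0 475.0
192 [469.  46. 125.] 10 462.0 475.0
191 [469.  47. 128.] 10 462.0 475.0
190 [469.  47. 131.] 10 462.0 475.0
189 [469.  46. 132.] 10 462.0 475.0
188 [469.  47. 134.] 10 462.0 475.0
187 [469.  47. 137.] 10 463.0 475.0
186 [469.  46. 138.] 10 463.0 475.0
185 [462.  46. 138.] 3 459.0 464.0
184 [478.  41. 139.] 1 478.0 478.0
181 [478.  35. 141.] 1 478.0 478.0
```

View pics/pre2.png

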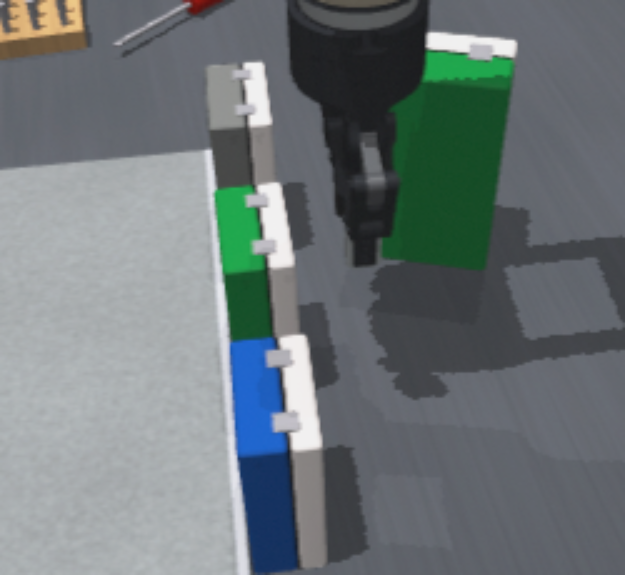

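send_rows(
  rows=[
    [0, 0, 0, -1, 0, 0.4, 0.5],
    [0, 0, 0, -2, 0, 0.4, 0.5],
    [0, 0, 0, -2.6, 0, 0.4, 0.5],
    [0, 0, 0, -3, 0, 0.4, 0.5],
    [0, 0, 0, -3.4, 0, 0.4, 0.5],
    [0, 0, 0, -3.8, 0, 0.4, 0.5],
    [0, 0, 0, -4.2, 0, 0.4, 0.5],
    [0, 0, 0, -4.6, 0, 0.4, 0.5],
    [0, 0, 0, -5, 0, 0.4, 0.5],
  ],
)

```text
time: 6.7
eef_pos: [517.3, 9.0, 73.3]
orientation: [0.043, 0.999, 0.0, 0.001]
wrist_force: [-0.8, 1.1, 0.6]
finger_gap: 42.8
```

```bash
python3 - <<'E'
from plan import *
print(p,s['wrist_force'])
b=cam('side')
cv2.imwrite('pics/push3.png',cv2.resize(b['image'][90:320,150:400][:,:,::-1],None,fx=2.5,fy=2.5))
E
```

```text
[517.30353253   9.00464849  73.33912813] [-0.83972348  1.07047447  0.60021916]
```

View pics/push3.png

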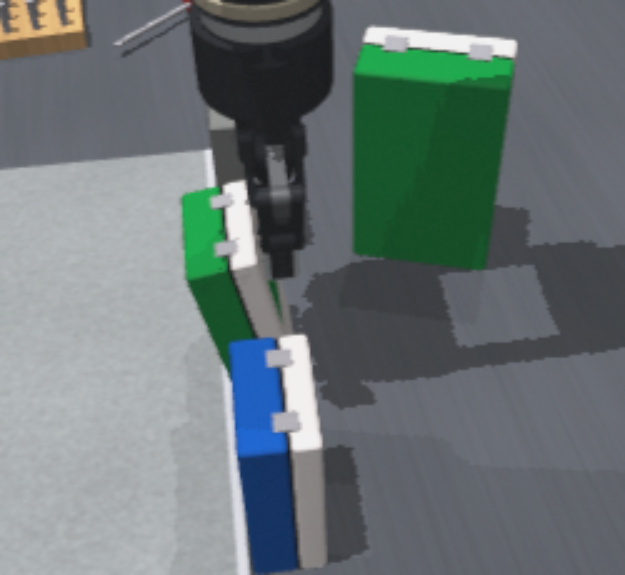

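It is tilting cleanly with the foot against the edge, so I'll push on.

send_rows(
  rows=[
    [0, 0, 0, -0.4, 0, 0, 0.5],
    [0, 0, 0, -0.8, 0, 0, 0.5],
    [0, 0, 0, -1.2, 0, 0, 0.5],
    [0, 0, 0, -1.6, 0, 0, 0.5],
    [0, 0, 0, -2.0, 0, 0, 0.5],
    [0, 0, 0, -2.3, 0, 0, 0.5],
    [0, 0, 0, -2.6, 0, 0, 0.5],
    [0, 0, 0, -2.9, 0, 0, 0.5],
    [0, 0, 0, -3.2, 0, 0, 0.5],
    [0, 0, 0, -3.2, 0, 0, 0.5],
    [0, 0, 0, -3.2, 0, 0, 0.5],
    [0, 0, 0, -3.2, 0, 0, 0.5],
    [0, 0, 0, -3.2, 0, 0, 0.5],
  ],
)

```text
time: 7.83
eef_pos: [550.0, 6.1, 73.6]
orientation: [0.043, 0.999, 0.0, 0.002]
wrist_force: [0.3, 0.4, -0.6]
finger_gap: 42.5
```

```bash
python3 - <<'E'
from plan import *
print(p,s['wrist_force'])
b=cam('side')
cv2.imwrite('pics/push4.png',cv2.resize(b['image'][90:320,150:400][:,:,::-1],None,fx=2.5,fy=2.5))
E
```

```text
[549.98742944   6.10964284  73.5817781 ] [ 0.27976601  0.41885531 -0.61876094]
```

View pics/push4.png

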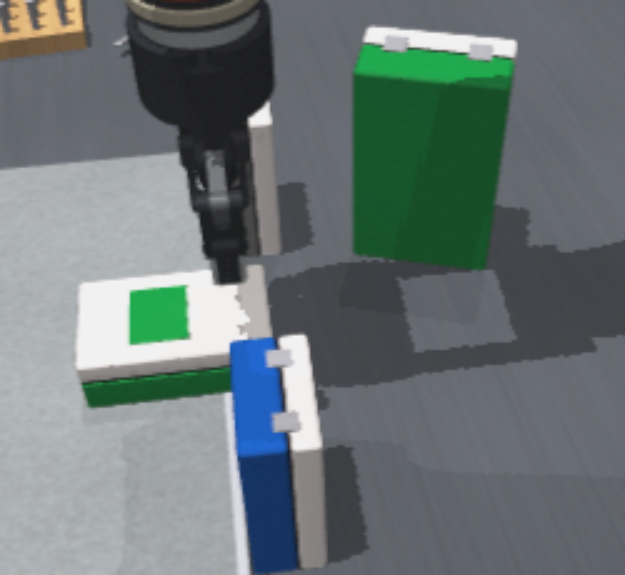

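The green case is lying on its back with the lid up. I'll retreat up and back, then measure.

send_rows(
  rows=[
    [0, 0, 0, 0, 0, -3, 0.5],
    [0, 0, 0, 0, 0, -7, 0.5],
    [0, 0, 0, 0, 0, -11, 0.5],
    [0, 0, 0, 0, 0, -14, 0.5],
    [0, 0, 0, 4, 4, -14, 0.5],
    [0, 0, 0, 8, 8, -14, 0.5],
    [0, 0, 0, 12, 12, -14, 0.5],
    [0, 0, 0, 15, 16, -14, 0.5],
    [0, 0, 0, 17, 20, -14, 0.5],
    [0, 0, 0, 18, 24, -14, 0.5],
    [0, 0, 0, 18, 28, -14, 0.5],
    [0, 0, 0, 18, 32, -14, 0.5],
    [0, 0, 0, 18, 32, -14, 0.5],
    [0, 0, 0, 18, 32, -14, 0.5],
    [0, 0, 0, 18, 32, -14, 0.5],
  ],
)

```text
time: 9.13
eef_pos: [397.0, 342.4, 212.9]
orientation: [0.041, 0.999, -0.0, 0.002]
wrist_force: [-0.9, 0.1, -0.2]
finger_gap: 42.7
```

```bash
python3 - <<'E'
from plan import *
print(p,s['time'],s['wrist_force'])
a=cam('top'); save(a,'fin.png'); W=pts(a)
O=np.array([556.6,0,0]) # edge line point at y=0
im=a['image'].astype(int); 
P=W.reshape(-1,3)
m=(P[:,2]>50)&(P[:,2]<62)&(abs(P[:,1])<75)&(P[:,0]>500)&(P[:,0]<720); T=P[m]
r=cv2.minAreaRect(T[:,:2].astype(np.float32)); print('lid',m.sum(),r)
bxs=(T-O)@bx; bys=(T-O)@by; print('x in board',np.percentile(bxs,[.5,50,99.5]),'y',np.percentile(bys,[.5,99.5]))
A=np.c_[bxs,bys,np.ones(len(T))]; c=np.linalg.lstsq(A,T[:,2],rcond=None)[0]; print('plane',c,'tilt deg',np.degrees(np.hypot(*c[:2])))
for n,y0 in (('blue',140),('grey',-135)):
    m=(P[:,2]>124)&(P[:,2]<137)&(abs(P[:,1]-y0)<60)&(P[:,0]>480)&(P[:,0]<590); print(n,m.sum(),cv2.minAreaRect(P[m][:,:2].astype(np.float32)))
E
```

```text
[396.96086751 342.39771691 212.91810566] 9.1333 [-0.92559824  0.13403882 -0.19499506]
lid 4139 ((591.725341796875, 1.7115821838378906), (80.01317596435547, 130.4645538330078), 84.74930572509766)
x in board [-29.99855439  32.99633704  98.47014698] y [-34.63878726  44.35195436]
plane [2.85068173e-03 2.01762068e-03 5.68367254e+01] tilt deg 0.2001024200183695
blue 1805 ((544.0127563476562, 140.36810302734375), (80.62020874023438, 45.4977912902832), 84.25819396972656)
grey 1779 ((519.0958862304688, -135.7622528076172), (80.48974609375, 45.08522033691406), 84.0680160522461)
```

View pics/fin.png

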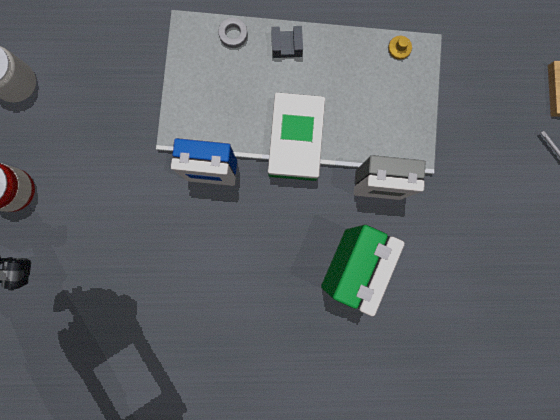

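```bash
python3 - <<'E'
from plan import *
a=cam('top'); W=pts(a).reshape(-1,3)
m=(W[:,2]>50)&(W[:,2]<62)&(abs(W[:,1])<75)&(W[:,0]>500)&(W[:,0]<720)
print(cv2.minAreaRect(W[m][:,:2].astype(np.float32)))
print(bot.hand_in())
E
```

```text
((591.769287109375, 1.680938720703125), (79.9749526977539, 130.96324157714844), 84.82626342773438)
the job is handed in; nothing more can be done
None
```

I tipped the small green case over the board's edge; it lies on its back, lid up, and I handed the job in at about 9 s. My last checks put everything within the limits; hand-in gave no verdict.

- **Pushes:** The first push passed over the case without moving it. The half-open fingertips measured about 33 mm behind the TCP, far more than the description suggests. The second push, 34 mm lower, tipped it cleanly.
- **Green case:** The lid is level to 0.2°, and its long axis is square to the edge within about 0.3°. The lid is about 57 mm high, so the foot centre should be near 35 mm. It did not move between the last two pictures.
- **Foot position:** The foot end is 30–32 mm outside the edge, not the ideal 12 mm. That is within the 42 mm limit with about 10 mm to spare, and the camera calibration is good to about 2 mm. I left it there rather than risk another push.
- **Blue and grey cases:** They measure within 0.6 mm of where they started and are still upright. The arm is clear of everything.

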